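# Dock a small engine on the bench test stand and lock it with the T-latch

### The arm

A 7-joint arm with a two-finger parallel gripper is mounted at the origin on the work surface. World frame = base frame: x ahead of the robot, y to its left, z up, the work surface at z = 0. Lengths are in m, angles in rad, forces in N, time in s.
With the tool pointing down it reaches from about 0.425 to 0.875 m from the base axis. Payload 4.7 kg.
Tool frame: the origin (TCP) lies where the fingers leave the gripper's body, on its centre line; the fingertips stand 70 mm ahead of it and the grasp point (between the pads) lies 51 mm ahead of it; z points along the fingers, y is the line along which they close (so a half turn about z gives the same grasp; the last joint's range is limited). The gripper opens to 87 mm and grips with 3 to 60 N. Pads are 19 mm wide; open, the fingers measure 117 mm over their backs; the gripper's body (75 mm by 190 mm) begins 51 mm behind the grasp point.
Start: joints at [0.014, 0.321, -0.07, 1.45, 0.023, 1.371, -0.057], TCP at [0.65, -0, 0.292] pointing down, gripper open.
Joint ranges: [-2.86, 2.86], [-0.3, 2.09], [-1.38, 1.24], [0.06, 2.45], [-1.56, 4.7], [0.09, 2.05], [-2.69, 2.69]. Speed limits (rad/s): [2.57, 2.57, 3.14, 3.14, 3.14, 3.14, 3.14].

### API

Orientations are given as a rotation vector (axis times angle).
In Python, from bench import ctrl gives the robot as it stands.
- The arm moves only by the tool play_rows, never from a script. Its argument "increments" is a list that holds one entry, the list of rows, each a list of 7 numbers: the shift along the tool's x, y, z as a fraction of full scale, then the turn, a rotation vector about the tool's x, y, z as a fraction of full scale, then the gripper command: -1 is shut, 1 is fully open, values between are in proportion. A call has 1 to 8 rows; each row is the pose to reach, as a shift and turn from the pose commanded when the call began, along the tool's axes at that moment; what a row does not reach only later rows make up. Full scale, the value 1, is 0.1 m for a shift and 90 degrees for a turn. A row lasts 1/10 s, in which the tool goes at most 50 mm and 8.59 degrees, less where a joint would pass 70% of its speed; a pose out of reach is approached as far as the arm can. A call with a number of a shift or a turn outside -1 to 1 is refused whole. A call with a gripper value outside its range is refused whole. The fingers move at their own pace and stop on an object; "squeeze" is the grip in N (left out, the last holds). Time passes only in rows, so rows that repeat a pose let the fingers close. It gives the time, the measured TCP pose, the force, the opening and the grip force at its end, in the units of the state.
- ctrl.get_state(): the state, without advancing time (a new reading comes with each control period).
- ctrl.get_image(name): name is "scene" or "side" or "wrist"; returns the picture (480x640x3 uint8, red, green, blue); there is no depth.
- ctrl.get_calibration(name): a dict with "vertical_fov" (degrees; the focal length in pixels is half the picture's height over the tangent of half this angle, whatever the lens; pixels are square), "cx", "cy" (the principal point, pixels), "R" (3x3) and "t" (3): a world point X has camera coordinates R X + t; the wrist camera has in their place "T_tool_cam" (4x4, takes a point from camera to tool coordinates, whose origin is the TCP and whose axes are the flange's). Camera axes: x right, y down, z forward; pixel columns grow to the right and rows downward; lengths in m; the calibration is good to about 2 mm. The wrist camera is an equidistant fisheye: a pixel r from the principal point sees the ray r / f radians off the axis. A picture is of the moment at which its call begins: read the wrist's pose just before it. get_calibration takes no time and is no camera call.
- ctrl.close_job(): hands the job in; it is judged then, once.
The state is a dict: "time": time; "joint_positions": joint angles; "qd": joint speeds; "joint_torque": joint torques, N m; "position": TCP position; "tool_rot": TCP orientation; "ft_force": force on the tool from outside, world axes, zero at the start; "torque": the same for the moment, N m; "grip_width": opening from 0.0 (shut) to 1.0 (fully open); "grip_force": force on a finger pad.
Only numpy, scipy, OpenCV 4.12 (cv2) and the standard library are available. Lean on these libraries where they do the work, as an engineer would, in place of code of your own. Each camera call takes 0.05 s, during which the arm holds its last target. There are 200 camera calls.

### The job

Dock the small engine on the test stand: first turn the stand's T-latch level, then push the engine, flat on the bench, square between the guide rails and fully home, so that the T passes through the slot in its mounting plate, and last turn the latch a quarter turn, upright, so that it holds the engine. Do not knock or shift the bottle, the can or the wire spool.

Things in the scene. Friction and masses are not known exactly. Their poses are not given: they have to be found in the camera images.
- stand: Test stand, fixed to the bench. Origin on the bench at the middle of the foot of its upright steel face plate (front surface x = 0, 170 mm wide, 105 high, 12 thick; a grey housing behind it reaches x = -117 mm, 85 high). x points level out of the face, the way the T-latch sticks out and from where the engine comes; z up.
- rail_mouth (a point): Middle of the mouth of the two guide rails, on the bench, 100 mm out from the stand's face. The rails are 16 mm high, 12 thick: straight from the face to 60 mm out, inner faces at y = +-58.5 mm in the stand's frame, then flaring to about +-72 mm at the mouth. No floor between them; the engine slides on the bench.
- latch_pivot (a point): Middle of the T-latch's cross bar, on its turning axis (parallel to the stand's x), 18 mm out from the face, 70 mm above the bench. The steel bar is 76 mm long, 12 x 12 mm, from 12 to 24 mm out from the face, on a 14 mm round stem; a 17 mm round stub stands 4 mm out from its front.
- latch (a joint): Angle of the T-latch bar: 0 = level (along the stand's y), 1.571 = upright, firm stops at both. As it grows the bar's end on the stand's +y side rises and its -y end sinks. Stiff: stays where left and takes 0.14 N m to turn (about 4 N at a bar end, more nearer the middle); a finger pressing or pushing an end turns it.
- engine: Small engine on a steel sled, loose, about 0.85 kg, 130 mm long (x), 110 wide (y), 102 high to its plug. Too wide to grip: push it. Origin: middle of underside. Sled floor 10 mm thick, flat side and rear walls 5 mm thick, 34 high. Crankcase x -8 to +59 mm, 98 wide, 62 high, on it a finned cylinder at x +12 mm, 48 wide; open from above between it and the plate at -x. Docks with axes parallel to the stand's, same way.
- plate_face (a point): Foot of the steel mounting plate, middle of its front surface, at the underside (engine x = -65 mm). The plate is 8 mm thick (x -65 to -57 mm), 110 mm wide, top 100 mm above the bench. Fully home this point lies at the stand's origin; then the level latch bar is 4 mm behind the plate.
- slot (a point): Centre of the level slot through the mounting plate, 90 mm wide and 22 mm high, 70 mm above the bench.
- rear (a point): Middle of the top edge of the sled's flat rear wall (engine x = +65 mm, 34 mm above the bench), 110 mm wide and flat down to the bench: the face to push home.
- bottle: Bystander: amber bottle, 68 mm diameter, 210 mm tall. Origin at its foot.
- can: Bystander: can, 72 mm diameter, 100 mm tall. Origin at its foot.
- spool: Bystander: copper wire spool, 56 mm diameter, 54 mm tall. Origin at its foot.
Things that resemble listed ones, but are neither listed nor needed, are in the scene too. Leave any green look-alike of the engine alone.

How it is judged:
On the way, in this order (a step that is already met when the one before it is completed fails the run):
1. the T-latch has been turned level (within 0.12 rad) while the engine is still away from it (value of joint latch below 0.12 rad and x of plate_face in the frame of stand above 0.03 m), for 0.2 s.
2. the engine stands fully home (plate within 3.5 mm of the face) with the T through its slot, the latch still level (x of plate_face in the frame of stand below 0.0035 m and y of plate_face in the frame of stand between -0.008 and 0.008 m and angle between the x axis of engine and the x axis of stand, either way round below 0.06 rad and angle between engine's own z axis and vertical below 0.05 rad and height (world z) of engine below 0.006 m and value of joint latch below 0.2 rad), for 0.2 s.
3. the latch has been turned upright (beyond 1.35 rad) behind the plate (x of plate_face in the frame of stand below 0.0035 m and y of plate_face in the frame of stand between -0.008 and 0.008 m and angle between the x axis of engine and the x axis of stand, either way round below 0.06 rad and angle between engine's own z axis and vertical below 0.05 rad and height (world z) of engine below 0.006 m and value of joint latch above 1.35 rad), for 0.2 s.
At the end, for the whole second after the job is handed in: The engine stands flat on the bench and at rest, its mounting plate within 3.5 mm of the stand's face, within 8 mm sideways and 0.06 rad of square, and the latch bar is upright (joint beyond 1.35 rad) behind the plate (all of step 3 and linear speed of engine below 0.01 m/s); the robot touches nothing.
It fails at once if the bottle is shifted more than 20 mm or tipped (distance of bottle from where it was at the start of the episode above 0.02 m or angle between bottle's own z axis and vertical above 0.3 rad).
It fails at once if the can is shifted more than 20 mm or tipped (distance of can from where it was at the start of the episode above 0.02 m or angle between can's own z axis and vertical above 0.3 rad).
It fails at once if the spool is shifted more than 20 mm or tipped (distance of spool from where it was at the start of the episode above 0.02 m or angle between spool's own z axis and vertical above 0.3 rad).
It fails at once if the engine is tipped up (angle between engine's own z axis and vertical above 0.4 rad).
It also fails if it takes over 72 s, if anything falls off the work surface, if the arm or the gripper's body presses on something with over 40 N, if the wrist force passes 120 N, or if a joint passes its speed limit or range.

## Working session

There is one attempt and no reset: what is moved stays moved. The work goes in short steps, Python scripts to look and compute and a tool call to move; the robot and the scene stay as the last step left them, time stands still between calls to the robot, and variables do not carry over. Pictures are saved under pics/ and viewed, at most 10 in all, crops included, and the job is handed in when it is done.

Besides the shell and the picture viewer there is one more tool, called after "Request:" as name(argument=value, ...), one argument or row to a line, values as JSON. play_rows: Moves the arm, as the interface text tells. Shift numbers are shares of 0.1 m and turn numbers shares of 90 degrees, none past 1 either way. Its arguments: {"type":"object","properties":{"increments":{"type":"array"},"squeeze":{"type":"number"}},"required":["increments"]}

```bash
mkdir -p pics; ls; python3 - <<'E'
from bench import ctrl
import cv2,numpy as np
np.set_printoptions(precision=4,suppress=True)
s=ctrl.get_state();print(s)
for n in["scene","side","wrist"]:
    print(n,ctrl.get_calibration(n))
    cv2.imwrite(f"pics/{n}0.png",ctrl.get_image(n)[:,:,::-1])
E
```

```text
pics
{'time': 0.0, 'joint_positions': array([ 0.0141,  0.3219, -0.0701,  1.4517,  0.0226,  1.3708, -0.0569]), 'qd': array([ 0.0008, -0.0009, -0.0006,  0.0007, -0.0004,  0.0007, -0.    ]), 'joint_torque': array([ -0.0003, -49.1285,  -0.4039, -31.2526,  -0.0641,   0.0438,
         0.0002]), 'position': array([ 0.6496, -0.0001,  0.2911]), 'tool_rot': array([-2.2206, -2.2205,  0.0023]), 'ft_force': array([0.1921, 0.0686, 0.225 ]), 'torque': array([ 0.0292, -0.0074, -0.031 ]), 'grip_force': 0.0, 'grip_width': 0.999504479044278}
scene {'vertical_fov': 44.06827552583003, 'cx': 311.9273331135038, 'cy': 236.33392265934626, 'R': array([[-0.7844,  0.62  ,  0.0194],
       [ 0.4163,  0.5493, -0.7245],
       [-0.4598, -0.5602, -0.689 ]]), 't': array([ 0.4064, -0.2038,  1.3462])}
side {'vertical_fov': 45.97211952015509, 'cx': 313.20111327385814, 'cy': 232.46533979234908, 'R': array([[-0.9444, -0.3283,  0.016 ],
       [-0.2578,  0.7097, -0.6557],
       [ 0.2039, -0.6234, -0.7549]]), 't': array([0.542 , 0.1526, 1.0455])}
wrist {'vertical_fov': 65.70646984690485, 'cx': 323.81946012941705, 'cy': 244.4434238829502, 'T_tool_cam': array([[ 0.0004, -0.9634, -0.2679,  0.0726],
       [ 1.    ,  0.0008, -0.0013,  0.0014],
       [ 0.0015, -0.2679,  0.9634, -0.0928],
       [ 0.    ,  0.    ,  0.    ,  1.    ]])}
```

View pics/scene0.png

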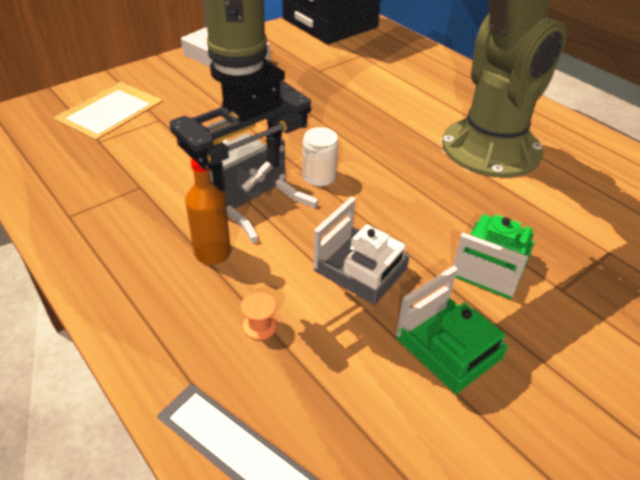

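View pics/side0.png

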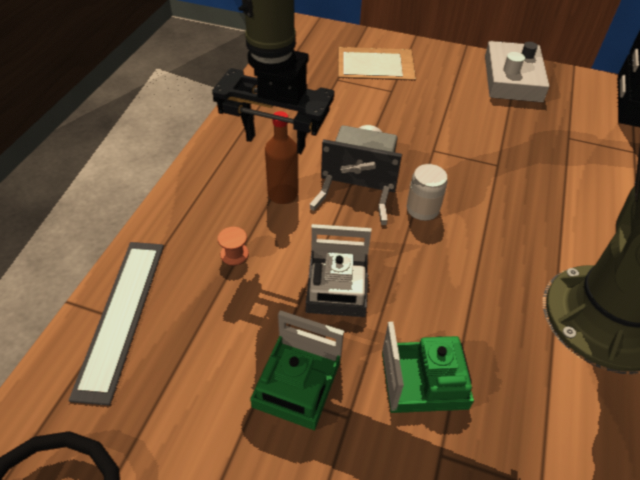

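The scene and side views show the white engine between the stand and two green look-alikes. In the side view the engine plate's top edge runs (312,228)-(370,232) and the stand's face top runs (326,143)-(400,153). The rail tips are near (318,203) and (384,217), the bar is slightly tilted, and the can, bottle and spool are all nearby.

```bash
cat > h.py <<'E'
from bench import ctrl
import numpy as np,cv2
from scipy.spatial.transform import Rotation as Ro
np.set_printoptions(precision=4,suppress=True)
def ray(n,uv,st=None):
    c=ctrl.get_calibration(n);f=240/np.tan(np.radians(c["vertical_fov"]/2))
    d=(np.array(uv,float)-[c["cx"],c["cy"]])/f
    if n!="wrist":
        R=np.array(c["R"]);return -R.T@c["t"],R.T@np.r_[d,1]
    r=np.linalg.norm(d);v=np.r_[d/max(r,1e-9)*np.sin(r),np.cos(r)]
    T=c["T_tool_cam"];A=Ro.from_rotvec(st["tool_rot"]).as_matrix()
    return A@T[:3,3]+st["position"],A@T[:3,:3]@v
def plane(n,uv,z,st=None):
    o,d=ray(n,uv,st);return (o+d*(z-o[2])/d[2])[:2]
def tri(*obs):
    A=0;b=0
    for o,d in obs:
        d=d/np.linalg.norm(d);P=np.eye(3)-np.outer(d,d);A=A+P;b=b+P@o
    return np.linalg.solve(A,b)
E
python3 - <<'E'
from h import *
for k,uv,z in [("face TL",(326,143),.105),("face TR",(400,153),.105),("railL",(318,203),.016),("railR",(384,217),.016),("plTL",(312,228),.1),("plTR",(370,232),.1),("rearBL",(308,308),0),("rearBR",(366,312),0),("can",(425,213),0),("bottle",(283,198),0),("spool",(234,258),0),("gr2 plate",(393,326),.1),("gr1 plTL",(280,316),.1),("gr1 plTR",(343,333),.1)]:
    print(k,plane("side",uv,z))
for k,uv,z in [("plTL far",(317,238),.1),("plTR",(353,202),.1),("can",(320,182),0),("bottle",(211,258),0),("spool",(260,332),0)]:
    print("scene",k,plane("scene",uv,z))
a=cv2.imread("pics/side0.png")[110:330,215:455];b=cv2.imread("pics/scene0.png")[120:340,185:425]
cv2.imwrite("pics/c1.png",np.hstack([cv2.resize(i,(400,367),interpolation=cv2.INTER_CUBIC) for i in(a,b)]))
E
```

```text
face TL [ 0.6042 -0.1642]
face TR [ 0.4499 -0.1871]
railL [ 0.5893 -0.0743]
railR [ 0.4472 -0.0832]
plTL [0.5546 0.0672]
plTR [0.4514 0.0401]
rearBL [0.5243 0.172 ]
rearBR [0.4209 0.1441]
can [ 0.3697 -0.1394]
bottle [ 0.6703 -0.0772]
spool [0.7013 0.1108]
gr2 plate [0.3635 0.2206]
gr1 plTL [0.5407 0.2642]
gr1 plTR [0.4352 0.2599]
scene plTL far [0.5699 0.0759]
scene plTR [0.4624 0.0427]
scene can [ 0.3916 -0.1328]
scene bottle [ 0.6884 -0.0794]
scene spool [0.7129 0.1114]
```

View pics/wrist0.png

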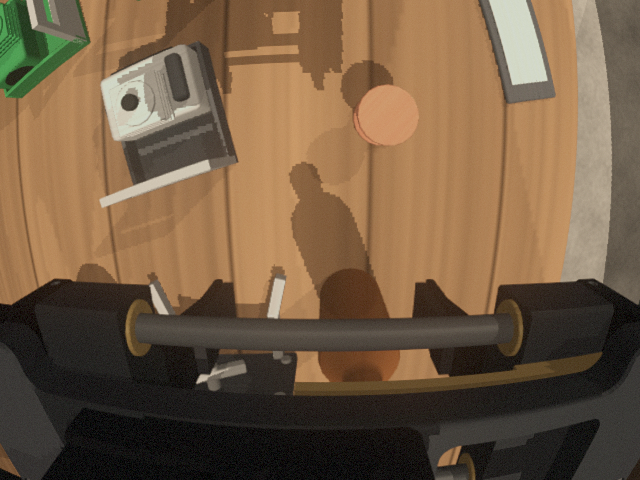

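View pics/c1.png

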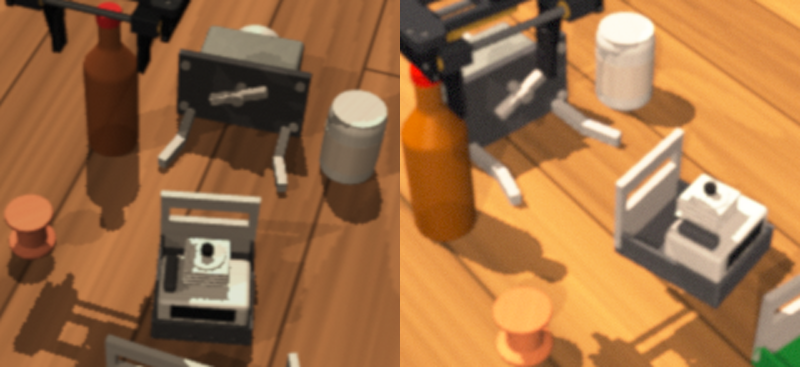

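The wrist view shows the engine at upper left, its plate edge running (102,203)-(235,160), and the latch near (220,375). In the zoomed crops the bar's right (+y) end sits higher than its left, so the latch starts at some angle above zero. I'll triangulate these points.

```bash
python3 - <<'E'
from h import *
k=240/400
S=lambda u,v:ray("side",(215+u*k,110+v*k)); C=lambda u,v:ray("scene",(185+(u-400)*k,120+v*k))
P={}
for n,a,b in [("bar-",(211,100),(499,115)),("bar+",(267,93),(541,75)),("faceBL",(180,113),(463,146)),("faceBR",(307,130),(567,95)),("tipL",(168,158),(517,190)),("tipR",(281,183),(612,137)),
  ("plTL",(162,193),(618,184)),("plTR",(260,199),(682,132)),("rearBL",(152,337),(717,300)),("plug",(207,250),(711,187))]:
    P[n]=tri(S(*a),C(*b));print(n,P[n])
print("stand yaw",np.degrees(np.arctan2(*(P["faceBL"]-P["faceBR"])[[1,0]])),np.degrees(np.arctan2(*(P["tipL"]-P["tipR"])[[1,0]])))
print("eng yaw",np.degrees(np.arctan2(*(P["plTL"]-P["plTR"])[[1,0]])))
b=P["bar+"]-P["bar-"];print("latch",np.arctan2(b[2],np.hypot(*b[:2])),np.linalg.norm(b))
# wrist
st={"position":np.array([.6496,-.0001,.2911]),"tool_rot":np.array([-2.2206,-2.2205,.0023])}
for n,uv,z in [("plTR",(102,203),.1),("plTL",(235,160),.1),("tipR",(153,286),.016),("tipL",(279,280),.016),("bottle",(360,330),0)]:
    print("w",n,plane("wrist",uv,z,st))
E
```

```text
bar- [ 0.5632 -0.1532  0.0511]
bar+ [ 0.4945 -0.1667  0.0712]
faceBL [ 0.6063 -0.1632  0.0128]
faceBR [ 0.4392 -0.1919  0.0004]
tipL [ 0.5941 -0.0749  0.0088]
tipR [ 0.4477 -0.0879  0.003 ]
plTL [0.5574 0.0575 0.0956]
plTR [0.4517 0.0328 0.0966]
rearBL [0.5235 0.1813 0.0051]
plug [0.4859 0.1175 0.0958]
stand yaw 9.760273485709316 5.0830805468456095
eng yaw 13.153776783970068
latch 0.2786635041875327 0.07282933607113154
w plTR [0.4554 0.0311]
w plTL [0.5815 0.0612]
w tipR [ 0.4531 -0.0798]
w tipL [ 0.6022 -0.0692]
w bottle [ 0.6923 -0.1383]
```

Request:
play_rows(
  increments=[
    [[0,-0.5,0,0,0,0,-1],[0,-1,0,0,0,0,-1],[-0.5,-1,0,0,0,0,-1],[-1,-1,0,0,0,0,-1],[-1,-1,0,0,0,0,-1]],
  ],
  squeeze=20,
)

```text
time: 0.65
position: [0.5484, -0.1091, 0.2923]
tool_rot: [2.232, 2.206, -0.006]
ft_force: [-0.1, -0.2, -0.6]
grip_width: 0.634
grip_force: 0.0
```

Request:
play_rows(
  increments=[
    [[-0.4,-0.4,0,0,0,0,-1],[-0.8,-0.6,0,0,0,-0.09,-1],[-1,-0.6,0,0,0,-0.09,-1],[-1,-0.6,0,0,0,-0.09,-1],[-1,-0.6,0,0,0,-0.09,-1]],
  ],
)

```text
time: 1.15
position: [0.49, -0.1998, 0.2921]
tool_rot: [-2.06, -2.371, -0.001]
ft_force: [0.0, 0.6, 0.2]
grip_width: 0.17
grip_force: 0.0
```

Request:
play_rows(
  increments=[
    [[-0.5,0,0,0,0,0,-1],[-0.6,0,0,0,0,0,-1],[-0.6,0,0,0,0,0,-1],[-0.6,0,0,0,0,0,-1]],
  ],
)

```text
time: 1.55
position: [0.4991, -0.2573, 0.2919]
tool_rot: [-2.056, -2.374, -0.001]
ft_force: [0.6, 1.1, 0.4]
grip_width: 0.001
grip_force: 0.0
```

```bash
python3 - <<'E'
from h import *
s=ctrl.get_state();print(s["time"],s["position"],s["tool_rot"],s["ft_force"])
np.save("s1.npy",np.r_[s["position"],s["tool_rot"]])
cv2.imwrite("pics/w1.png",ctrl.get_image("wrist")[:,:,::-1])
E
```

```text
1.55 [ 0.4991 -0.2573  0.2919] [-2.0555 -2.3739 -0.0014] [0.6212 1.0589 0.3897]
```

View pics/w1.png

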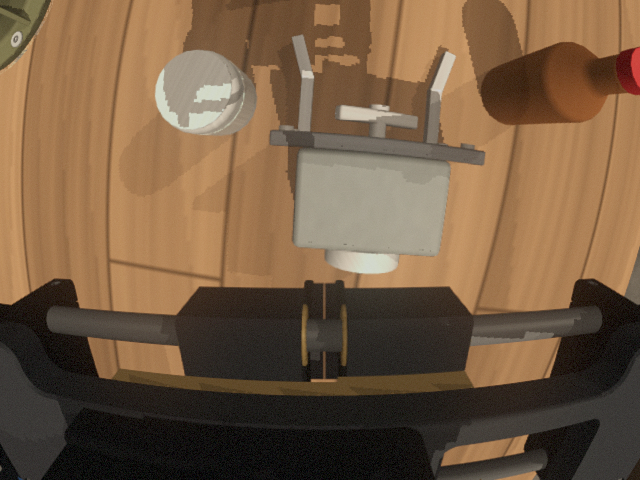

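The wrist view from behind the stand shows the face's top front edge at (272,131)-(484,152), rail tips at (297,37) and (449,53), and the bar spanning (338,112)-(417,122).

```bash
python3 - <<'E'
from h import *
a=np.load("s1.npy");st={"position":a[:3],"tool_rot":a[3:]}
w=lambda uv,z:plane("wrist",uv,z,st)
R,L=w((272,131),.105),w((484,152),.105)
d=L-R;print("face",R,L,(R+L)/2,np.linalg.norm(d),np.degrees(np.arctan2(d[1],d[0])))
for n,p,q in [("tips",(297,37),(449,53)),("bendInner",(313,75),(439,92)),("bendtop out",(301,77),(452,95))]:
    p,q=w(p,.016),w(q,.016);d=q-p;print(n,p,q,(p+q)/2,np.linalg.norm(d),np.degrees(np.arctan2(d[1],d[0])))
for uv,z in [((338,112),.08),((417,122),.06),((378,112),.07)]: print(w(uv,z))
print("can",w((205,133),0),w((203,135),0))
E
```

```text
face [ 0.4498 -0.1807] [ 0.6154 -0.1686] [ 0.5326 -0.1747] 0.16607002612894556 4.1791758041028775
tips [ 0.4476 -0.0806] [ 0.601  -0.0684] [ 0.5243 -0.0745] 0.15391350703722545 4.548463223957347
bendInner [ 0.469  -0.1182] [ 0.5958 -0.1124] [ 0.5324 -0.1153] 0.12696254129042664 2.617697458600456
bendtop out [ 0.4577 -0.1218] [ 0.61   -0.1123] [ 0.5339 -0.1171] 0.15264918841888542 3.5546864625488976
[ 0.4971 -0.1577]
[ 0.5673 -0.1524]
[ 0.5304 -0.1512]
can [ 0.363  -0.1881] [ 0.361  -0.1904]
```

Request:
play_rows(
  increments=[
    [[0.5,0.1,0.2,0,0,0.043,-1],[1,0.15,0.6,0,0,0.043,-1],[1,0.15,0.9,0,0,0.043,-1],[1,0.15,1,0,0,0.043,-1],[1,0.15,1,0,0,0.043,-1],[1,0.15,1,0,0,0.043,-1]],
  ],
)

```text
time: 2.2
position: [0.5001, -0.1597, 0.194]
tool_rot: [2.138, 2.299, 0.001]
ft_force: [1.0, -0.3, 0.5]
grip_width: 0.004
grip_force: 0.0
```

Request:
play_rows(
  increments=[
    [[0,0,0.2,0,0,0,-1],[0,0,0.25,0,0,0,-1],[0,0,0.3,0,0,0,-1],[0,0,0.33,0,0,0,-1],[0,0,0.36,0,0,0,-1],[0,0,0.39,0,0,0,-1],[0,0,0.42,0,0,0,-1],[0,0,0.42,0,0,0,-1]],
  ],
)

```text
time: 3.0
position: [0.4985, -0.1591, 0.1508]
tool_rot: [-2.138, -2.301, 0.002]
ft_force: [-1.7, -1.2, 2.2]
grip_width: 0.007
grip_force: 1.1
```

Request:
play_rows(
  increments=[
    [[0,0,0.02,0,0,0,-1],[0,0,0.035,0,0,0,-1],[0,0,0.05,0,0,0,-1],[0,0,0.06,0,0,0,-1],[0,0,0.06,0,0,0,-1]],
  ],
)

```text
time: 3.5
position: [0.4991, -0.1588, 0.1459]
tool_rot: [-2.138, -2.302, 0.001]
ft_force: [-6.7, 0.3, 12.6]
grip_width: 0.002
grip_force: 6.6
```

```bash
python3 - <<'E'
from h import *
s=ctrl.get_state();print(s["time"],s["position"],s["ft_force"],s["torque"])
a=ctrl.get_image("side")[110:330,215:455];b=ctrl.get_image("scene")[120:340,185:425]
cv2.imwrite("pics/c2.png",np.hstack([cv2.resize(i,(400,367),interpolation=cv2.INTER_CUBIC) for i in(a,b)])[:,:,::-1])
E
```

```text
3.5 [ 0.4991 -0.1588  0.1459] [-6.7301  0.347  12.5595] [-0.0524  1.693  -0.0026]
```

View pics/c2.png

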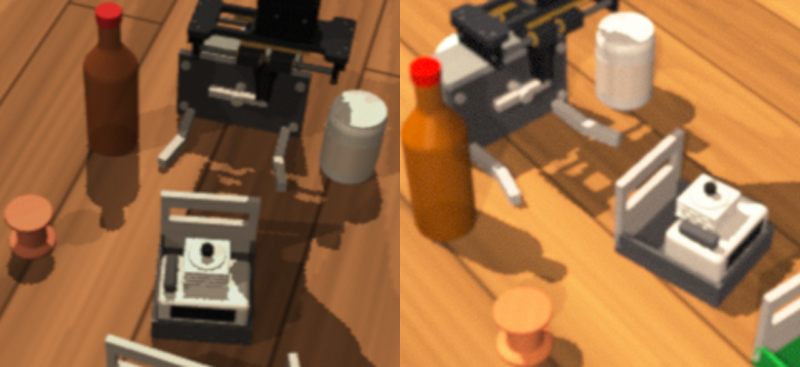

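Latch is pressed to its stop: the tip sits at 76 mm, and in the picture the bar runs parallel to the face. Next I lift and look at the engine.

Request:
play_rows(
  increments=[
    [[0,0,-0.3,0,0,0,-1],[0.2,0,-0.7,0,0,0,0],[0.7,0,-1,0,0,0,0],[1,0.1,-1,0,0,0,0],[1,0.1,-1,0,0,0,0]],
  ],
)

```text
time: 4.1
position: [0.5039, -0.051, 0.2461]
tool_rot: [2.126, 2.311, 0.01]
ft_force: [-1.1, 0.2, -0.6]
grip_width: 0.285
grip_force: 0.0
```

Request:
play_rows(
  increments=[
    [[0.3,0,-0.2,0,0,0,0],[0.3,0,-0.4,0,0,0,0],[0.3,0,-0.4,0,0,0,0],[0.3,0,-0.4,0,0,0,0]],
  ],
)

```text
time: 4.5
position: [0.4999, -0.0285, 0.2839]
tool_rot: [2.138, 2.301, 0.001]
ft_force: [0.3, -0.1, 0.2]
grip_width: 0.492
grip_force: 0.0
```

```bash
python3 - <<'E'
from h import *
s=ctrl.get_state();print(s["time"],s["position"],s["tool_rot"],s["ft_force"])
np.save("s2.npy",np.r_[s["position"],s["tool_rot"]])
cv2.imwrite("pics/w2.png",ctrl.get_image("wrist")[:,:,::-1])
E
```

```text
4.5 [ 0.4999 -0.0285  0.2839] [2.138  2.3008 0.0007] [ 0.3124 -0.1214  0.1532]
```

View pics/w2.png

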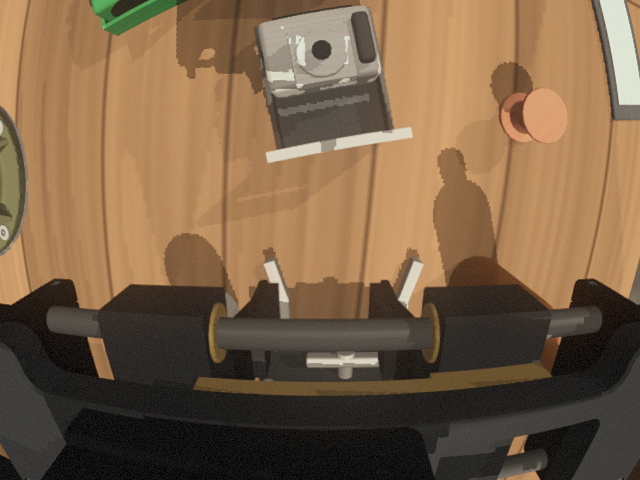

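The wrist view shows the plate's top strip with its front edge at (268,162)-(412,138) and its back edge at (267,154)-(411,128). The bar lies square to the rails at (306,360)-(378,360).

```bash
python3 - <<'E'
from h import *
a=np.load("s2.npy");st={"position":a[:3],"tool_rot":a[3:]}
w=lambda uv,z:plane("wrist",uv,z,st)
F=[]
for p,q in [((268,162),(412,138)),((267,154),(411,128))]:
    p,q=w(p,.1),w(q,.1);d=q-p;F.append((p+q)/2);print(p,q,(p+q)/2,np.linalg.norm(d),np.degrees(np.arctan2(d[1],d[0])))
m=np.mean(F,0);print("plate mid",m, "tool yaw",np.degrees(2*np.arctan2(a[4],a[3]))-90)
print("plug",w((321,50),.102))
p,q=w((306,360),.07),w((378,360),.07);print("bar",p,q,np.degrees(np.arctan2(*(q-p)[::-1])))
p,q=w((270,263),.016),w((416,263),.016);print("tips",p,q,(p+q)/2)
M=Ro.from_rotvec(a[3:]).as_matrix();print("shift tool",M.T@np.r_[m-a[:2],-.1])
E
```

```text
[0.4552 0.0277] [0.561  0.0545] [0.5081 0.0411] 0.10919392023478866 14.198648515793689
[0.4541 0.0336] [0.5596 0.0619] [0.5068 0.0478] 0.10922124920468215 15.008761056636576
plate mid [0.5075 0.0444] tool yaw 4.20037568421931
plug [0.4884 0.1143]
bar [ 0.4932 -0.1589] [ 0.5635 -0.1545] 3.5484998741764615
tips [ 0.4492 -0.08  ] [ 0.6005 -0.0691] [ 0.5248 -0.0746]
shift tool [0.0722 0.0128 0.1   ]
```

Request:
play_rows(
  increments=[
    [[0.3,0.1,0,0,0,0.09,0],[0.6,0.13,0,0,0,0.18,0],[0.72,0.13,0,0,0,0.27,0],[0.72,0.13,0,0,0,0.36,0],[0.72,0.13,0,0,0,0.45,0],[0.72,0.13,0,0,0,0.54,0],[0.72,0.13,0,0,0,0.6,0],[0.72,0.13,0,0,0,0.6,0]],
  ],
)

```text
time: 5.35
position: [0.5069, 0.044, 0.2828]
tool_rot: [-2.95, -1.078, 0.003]
ft_force: [-0.3, 0.3, 0.2]
grip_width: 0.496
grip_force: 0.0
```

Request:
play_rows(
  increments=[
    [[0,0,0.2,0,0,0.09,0],[0,0,0.4,0,0,0.18,0],[0,0,0.5,0,0,0.27,0],[0,0,0.6,0,0,0.286,0],[0,0,0.6,0,0,0.286,0],[0,0,0.6,0,0,0.286,0]],
  ],
)

```text
time: 5.95
position: [0.5073, 0.0447, 0.2242]
tool_rot: [-3.116, -0.401, 0.0]
ft_force: [0.1, 0.1, -0.3]
grip_width: 0.503
grip_force: 0.0
```

```bash
python3 - <<'E'
from h import *
s=ctrl.get_state();a=s["tool_rot"];M=Ro.from_rotvec(a).as_matrix()
print(s["time"],s["position"],M,s["joint_positions"])
print("yaw",np.degrees(np.arctan2(M[1,1],M[0,1])),"to plate",M.T@(np.array([.5075,.0444,.152])-s["position"]))
E
```

```text
5.95 [0.5073 0.0447 0.2242] [[ 0.9675  0.2529 -0.0002]
 [ 0.2529 -0.9675 -0.    ]
 [-0.0002 -0.     -1.    ]] [-0.0359  0.0747 -0.1086  1.8816  0.0087  1.1859 -1.4626]
yaw -75.34815884016787 to plate [0.0001 0.0004 0.0722]
```

Request:
play_rows(
  increments=[
    [[0,0,0.35,0,0,0,0],[0,0,0.6,0,0,0,0],[0,0,0.75,0,0,0,0],[0,0,0.75,0,0,0,0],[0,0,0.75,0,0,0,-1],[0,0,0.75,0,0,0,-1],[0,0,0.75,0,0,0,-1],[0,0,0.75,0,0,0,-1]],
  ],
  squeeze=20,
)

```text
time: 6.75
position: [0.5078, 0.0449, 0.1502]
tool_rot: [3.116, 0.396, 0.003]
ft_force: [-0.1, 0.7, -0.5]
grip_width: 0.223
grip_force: 0.0
```

Request:
play_rows(
  increments=[
    [[0,0,0,0,0,0,-1],[0,0,0,0,0,0,-1],[0,0,0,0,0,0,-1],[0,0,0,0,0,0,-1]],
  ],
)

```text
time: 7.15
position: [0.5073, 0.046, 0.1497]
tool_rot: [-3.115, -0.397, -0.0]
ft_force: [-2.4, 3.6, 4.3]
grip_width: 0.091
grip_force: 20.0
```

Request:
play_rows(
  increments=[
    [[-0.01,0.1,0,0,0,0.02,-1],[-0.03,0.25,0,0,0,0.05,-1],[-0.05,0.45,0,0,0,0.08,-1],[-0.07,0.65,0,0,0,0.1,-1],[-0.09,0.83,0,0,0,0.115,-1],[-0.1,0.95,0,0,0,0.115,-1],[-0.1,0.99,0,0,0,0.115,-1],[-0.1,0.99,0,0,0,0.115,-1]],
  ],
)

```text
time: 7.95
position: [0.5225, -0.052, 0.1497]
tool_rot: [-3.137, -0.113, -0.0]
ft_force: [-2.2, 6.2, 6.3]
grip_width: 0.09
grip_force: 20.0
```

```bash
python3 - <<'E'
from h import *
s=ctrl.get_state();M=Ro.from_rotvec(s["tool_rot"]).as_matrix()
print(s["time"],s["position"],s["ft_force"],s["torque"],s["grip_width"])
print("yaw",np.degrees(np.arctan2(M[1,1],M[0,1])),"to tgt",M.T@(np.array([.5272,-.1092,.15])-s["position"]))
np.save("s3.npy",np.r_[s["position"],s["tool_rot"]])
a=ctrl.get_image("side")[110:330,215:455];b=ctrl.get_image("wrist")[::-1,::-1]
cv2.imwrite("pics/c3.png",np.hstack([cv2.resize(a,(400,367),interpolation=cv2.INTER_CUBIC),cv2.resize(b[::-1,::-1],(400,367))])[:,:,::-1])
E
```

```text
7.95 [ 0.5225 -0.052   0.1497] [-2.1937  6.1543  6.3103] [1.2551 0.5126 0.0378] 0.08982329783617893
yaw -85.85557523432256 to tgt [ 0.0005  0.0574 -0.0004]
```

View pics/c3.png

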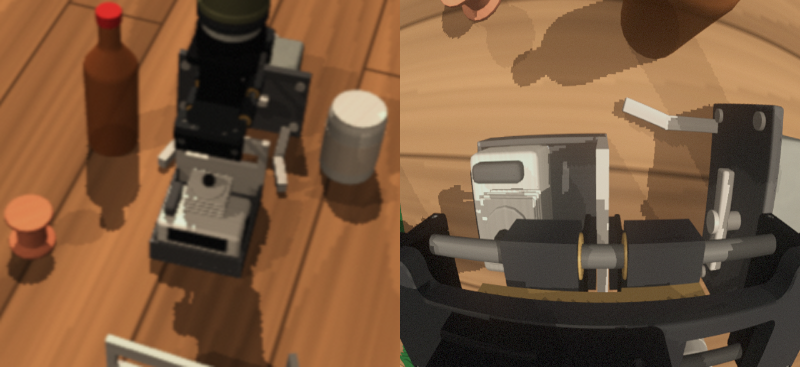

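The side and wrist views show the engine held by its plate, square to the face and lined up just outside the rail mouth. I'll continue into the rails.

Request:
play_rows(
  increments=[
    [[0,0.1,0,0,0,0,-1],[0,0.2,0,0,0,0,-1],[0,0.3,0,0,0,0,-1],[0,0.4,0,0,0,0,-1],[0,0.5,0,0,0,0,-1],[0,0.57,0,0,0,0,-1],[0,0.57,0,0,0,0,-1]],
  ],
)

```text
time: 8.75
position: [0.5271, -0.1091, 0.1497]
tool_rot: [-3.137, -0.114, -0.002]
ft_force: [0.1, 4.9, 4.8]
grip_width: 0.088
grip_force: 20.0
```

```bash
python3 - <<'E'
from h import *
s=ctrl.get_state();M=Ro.from_rotvec(s["tool_rot"]).as_matrix()
print(s["time"],s["position"],s["ft_force"],s["torque"],s["grip_width"])
np.save("s4.npy",np.r_[s["position"],s["tool_rot"]])
cv2.imwrite("pics/w4.png",ctrl.get_image("wrist")[:,:,::-1])
E
```

```text
8.75 [ 0.5271 -0.1091  0.1497] [0.0845 4.8905 4.8146] [ 1.3068  0.1955 -0.0593] 0.08781198088641307
```

View pics/w4.png

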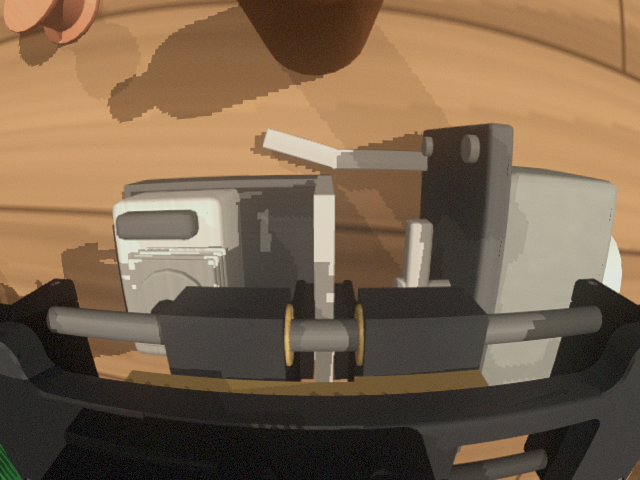

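The wrist view shows the engine parallel to the rails, its plate edge at x≈325 px by the rail bend and the T well ahead at x≈415 px. I'll release, lift, and go round to the rear.

Request:
play_rows(
  increments=[
    [[0,0,0,0,0,0,-0.42],[0,0,0,0,0,0,-0.42],[0,0,0,0,0,0,-0.42],[0,0,-0.2,0,0,0,-0.42],[0,0,-0.6,0,0,0,-0.42],[0,0,-1,0,0,0,-0.42],[0,0,-1,0,0,0,-0.42]],
  ],
)

```text
time: 9.5
position: [0.5293, -0.1117, 0.2552]
tool_rot: [3.137, 0.112, 0.016]
ft_force: [1.1, 0.0, 0.7]
grip_width: 0.291
grip_force: 0.0
```

Request:
play_rows(
  increments=[
    [[0,-0.3,0,0,0,-0.09,0.38],[0,-0.6,0,0,0,-0.18,0.38],[0,-0.9,0,0,0,-0.27,0.38],[0,-1,0,0,0,-0.36,0.38],[0,-1,0,0,0,-0.45,0.38],[0,-1,0,0,0,-0.54,0.38],[0,-1,0,0,0,-0.63,0.38],[0,-1,0,0,0,-0.7,0.38]],
  ],
)

```text
time: 10.3
position: [0.5189, -0.0113, 0.2484]
tool_rot: [2.614, 1.743, -0.002]
ft_force: [0.0, 0.1, 0.0]
grip_width: 0.683
grip_force: 0.0
```

Request:
play_rows(
  increments=[
    [[0,0,0,0,0,-0.09,0.38],[0,0,0,0,0,-0.18,0.38],[0,0,0,0,0,-0.27,0.38],[0,0,0,0,0,-0.3,0.38],[0,0,0,0,0,-0.3,0.38],[0,0,0,0,0,-0.3,0.38]],
  ],
)

```text
time: 10.9
position: [0.519, -0.0111, 0.2487]
tool_rot: [-2.142, -2.298, 0.001]
ft_force: [-0.2, -0.3, 0.5]
grip_width: 0.692
grip_force: 0.0
```

```bash
cat > g.py <<'E'
from h import *
import sys
s=ctrl.get_state();M=Ro.from_rotvec(s["tool_rot"]).as_matrix()
t=np.array([float(v) for v in sys.argv[1:4]])
y=np.radians(4.2);S=np.array([[np.cos(y+np.pi/2),-np.cos(y)],[np.sin(y+np.pi/2),-np.sin(y)]])
print(s["time"],"ft",s["ft_force"],"yaw",np.degrees(np.arctan2(M[1,1],M[0,1])),"zaxis",M[:,2])
O=np.array([.532,-.175]);print("TCP stand",S.T@(s["position"][:2]-O),s["position"][2])
print("to tgt (tool)",M.T@(np.r_[O+S@t[:2],t[2]]-s["position"]))
E
python3 g.py .245 0 .16
```

```text
10.9 ft [-0.2206 -0.3225  0.4832] yaw 4.033626534586529 zaxis [-0.0007 -0.0004 -1.    ]
TCP stand [0.1644 0.0009] 0.2487043796943565
to tgt (tool) [0.0806 0.0008 0.0887]
```

Request:
play_rows(
  increments=[
    [[0.4,0,0,0,0,0,0.38],[0.8,0,0,0,0,0,0.38],[0.85,0,0.3,0,-0.09,0,0.38],[0.85,0,0.7,0,-0.167,0,0.38],[0.85,0,0.9,0,-0.167,0,0.38],[0.85,0,0.9,0,-0.167,0,0.38]],
  ],
)

```text
time: 11.5
position: [0.5107, 0.0745, 0.1557]
tool_rot: [2.0, 2.156, -0.273]
ft_force: [0.2, -0.3, 0.1]
grip_width: 0.688
grip_force: 0.0
```

```bash
python3 g.py .235 0 .088; python3 g.py .145 0 .088|tail -1;  python3 g.py .035 0 .088|tail -1
```

```text
11.5 ft [ 0.1598 -0.2873  0.0933] yaw 4.226623285786954 zaxis [ 0.0126 -0.2602 -0.9655]
TCP stand [0.2504 0.0029] 0.1557229646216999
to tgt (tool) [0.0028 0.0034 0.0694]
to tgt (tool) [-0.0841  0.0034  0.0928]
to tgt (tool) [-0.1903  0.0033  0.1215]
```

Request:
play_rows(
  increments=[
    [[0.03,0.03,0.3,0,0,0,0.38],[0.03,0.03,0.55,0,0,0,0.38],[0.03,0.03,0.69,0,0,0,0.38],[0.03,0.03,0.69,0,0,0,0.38],[0.03,0.03,0.69,0,0,0,0.38]],
  ],
)

```text
time: 12.0
position: [0.5181, 0.0593, 0.0931]
tool_rot: [2.002, 2.149, -0.262]
ft_force: [-0.2, 1.0, 0.3]
grip_width: 0.691
grip_force: 0.0
```

Request:
play_rows(
  increments=[
    [[-0.1,0,0.027,0,0,0,0.38],[-0.18,0,0.048,0,0,0,0.38],[-0.26,0,0.07,0,0,0,0.38],[-0.34,0,0.091,0,0,0,0.38],[-0.42,0,0.113,0,0,0,0.38],[-0.5,0,0.134,0,0,0,0.38],[-0.58,0,0.155,0,0,0,0.38],[-0.62,0,0.166,0,0,0,0.38]],
  ],
)

```text
time: 12.8
position: [0.5232, -0.0027, 0.0933]
tool_rot: [2.001, 2.152, -0.256]
ft_force: [-0.9, 7.6, 2.3]
grip_width: 0.693
grip_force: 4.1
```

```bash
python3 g.py .157 0 .088
```

```text
12.8 ft [-0.9227  7.6224  2.3244] yaw 4.197783832195147 zaxis [ 0.0229 -0.2549 -0.9667]
TCP stand [ 0.1724 -0.0038] 0.09334443687763956
to tgt (tool) [-0.0136 -0.0038  0.0091]
```

Request:
play_rows(
  increments=[
    [[-0.03,0,0.015,0,0,0,0.38],[-0.06,0,0.03,0,0,0,0.38],[-0.09,0,0.04,0,0,0,0.38],[-0.11,0,0.045,0,0,0,0.38],[-0.125,0,0.05,0,0,0,0.38],[-0.135,0,0.053,0,0,0,0.38],[-0.135,0,0.053,0,0,0,0.38]],
  ],
)

```text
time: 13.5
position: [0.5252, -0.0143, 0.0929]
tool_rot: [1.999, 2.154, -0.25]
ft_force: [-1.9, 11.6, 9.5]
grip_width: 0.687
grip_force: 5.9
```

```bash
python3 g.py .157 0 .088
```

```text
13.5 ft [-1.8742 11.6072  9.4517] yaw 4.313791922899399 zaxis [ 0.0256 -0.2526 -0.9672]
TCP stand [ 0.1608 -0.0049] 0.09290674680417749
to tgt (tool) [-0.0024 -0.005   0.0057]
```

Request:
play_rows(
  increments=[
    [[-0.015,0,0,0,0,0,0.38],[-0.03,0,0,0,0,0,0.38],[-0.045,0,0,0,0,0,0.38],[-0.05,0,0,0,0,0,0.38],[-0.05,0,0,0,0,0,0.38]],
  ],
)

```text
time: 14.0
position: [0.5252, -0.0158, 0.0933]
tool_rot: [1.999, 2.158, -0.246]
ft_force: [-2.3, 18.7, 6.1]
grip_width: 0.691
grip_force: 9.1
```

```bash
python3 g.py .157 0 .088
```

```text
14.0 ft [-2.3258 18.6607  6.1041] yaw 4.4223539439846435 zaxis [ 0.0259 -0.2481 -0.9684]
TCP stand [ 0.1593 -0.0049] 0.09326145559197119
to tgt (tool) [-0.0009 -0.0049  0.0056]
```

Request:
play_rows(
  increments=[
    [[-0.015,0,0,0,0,0,0.38],[-0.03,0,0,0,0,0,0.38],[-0.04,0,0,0,0,0,0.38],[-0.04,0,0,0,0,0,0.38],[-0.04,0,0,0,0,0,0.38]],
  ],
)

```text
time: 14.5
position: [0.5253, -0.0163, 0.0935]
tool_rot: [2.0, 2.162, -0.241]
ft_force: [-1.9, 24.9, 2.9]
grip_width: 0.688
grip_force: 12.2
```

```bash
python3 g.py .157 0 .088; python3 - <<'E'
from h import *
a=ctrl.get_image("side")[120:260,270:430];b=ctrl.get_image("scene")[120:260,210:370]
cv2.imwrite("pics/c5.png",np.hstack([cv2.resize(i,(400,350),interpolation=cv2.INTER_CUBIC) for i in(a,b)])[:,:,::-1])
E
```

```text
14.5 ft [-1.8599 24.9458  2.8618] yaw 4.5086523986050615 zaxis [ 0.0263 -0.2437 -0.9695]
TCP stand [ 0.1587 -0.005 ] 0.09349821107117007
to tgt (tool) [-0.0003 -0.005   0.0057]
```

Request:
play_rows(
  increments=[
    [[0.2,0,-0.05,0,0,0,0.38],[0.4,0,-0.1,0,0,0,0.38],[0.3,0,-0.5,0,0,0,0.38],[0.2,0,-0.9,0,0,0,0],[0.2,0,-1,0,0.08,0,-1],[0.2,0,-1,0,0.16,0,-1],[0.2,0,-1,0,0.16,0,-1]],
  ],
)

```text
time: 15.3
position: [0.5211, 0.0128, 0.1859]
tool_rot: [2.141, 2.284, -0.009]
ft_force: [-0.1, -0.8, 0.5]
grip_width: 0.411
grip_force: 0.0
```

```bash
python3 g.py -.07 0 .27
```

```text
15.3 ft [-0.1471 -0.8279  0.4578] yaw 3.6939827473595903 zaxis [ 0.0043 -0.0119 -0.9999]
TCP stand [ 0.1881 -0.0029] 0.18585101618099154
to tgt (tool) [-0.2591 -0.0004 -0.081 ]
```

Request:
play_rows(
  increments=[
    [[0,0,-0.4,0,0.007,-0.006,-1],[-0.5,0,-0.8,0,0.007,-0.006,-1],[-1,0,-0.8,0,0.007,-0.006,-1],[-1,0,-0.8,0,0.007,-0.006,-1]],
  ],
)

```text
time: 15.7
position: [0.5274, -0.088, 0.2668]
tool_rot: [2.134, 2.297, -0.006]
ft_force: [-0.3, -1.3, -1.1]
grip_width: 0.057
grip_force: 0.0
```

Request:
play_rows(
  increments=[
    [[-0.5,0,0,0,0,0,-1],[-1,0,0,0,0,0,-1],[-1,0,0,0,0,0,-1]],
  ],
)

```text
time: 16.0
position: [0.5337, -0.1896, 0.2643]
tool_rot: [2.141, 2.296, -0.012]
ft_force: [0.5, 0.4, -0.0]
grip_width: 0.002
grip_force: 0.0
```

Request:
play_rows(
  increments=[
    [[-0.4,0,0,0,0,0,-1],[-0.6,0,0,0,0,0,-1],[-0.6,0,0,0,0,0,-1],[-0.6,0,0,0,0,0,-1]],
  ],
)

```text
time: 16.4
position: [0.5401, -0.24, 0.2643]
tool_rot: [-2.128, -2.309, 0.003]
ft_force: [0.6, 0.9, 0.1]
grip_width: 0.007
grip_force: 0.0
```

```bash
python3 g.py .023 -.03 .17;python3 - <<'E'
from h import *
s=ctrl.get_state()
np.save("s6.npy",np.r_[s["position"],s["tool_rot"]])
w=ctrl.get_image("wrist");cv2.imwrite("pics/w6full.png",w[:,:,::-1])
cv2.imwrite("pics/w6.png",cv2.resize(w[0:210,230:510],(800,600),interpolation=cv2.INTER_CUBIC)[:,:,::-1])
E
```

```text
16.4 ft [0.563  0.891  0.0979] yaw 4.656109639893833 zaxis [-0.0023 -0.0001 -1.    ]
TCP stand [-0.0655 -0.0034] 0.2642577822935642
to tgt (tool) [0.0882 0.0276 0.0942]
```

View pics/w6.png

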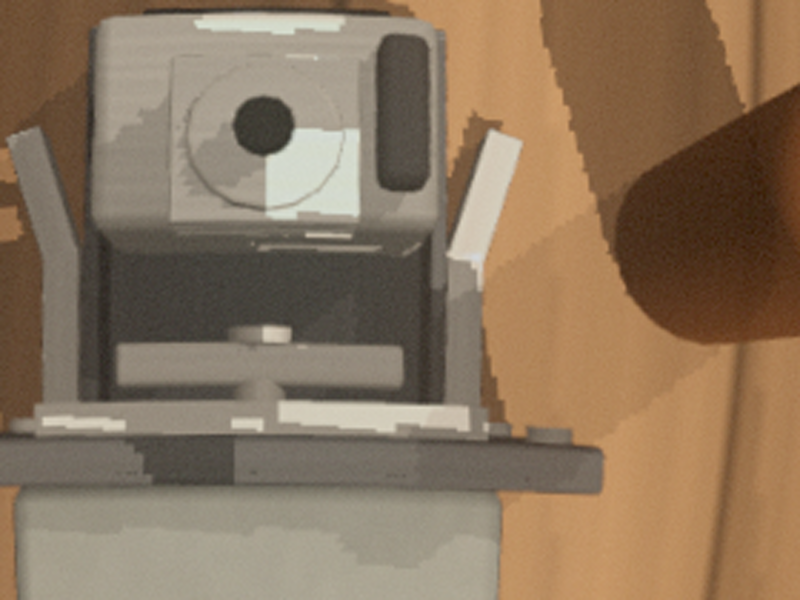

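Picture: the plate is flush with the face (seam at crop row 435), the level T bar lies behind the plate (crop 117-403, rows 343-388), and the engine is centred and square.

```bash
python3 - <<'E'
from h import *
a=np.load("s6.npy");st={"position":a[:3],"tool_rot":a[3:]}
O=np.array([.532,-.175]);y=np.radians(4.2);S=np.array([[-np.sin(y),-np.cos(y)],[np.cos(y),-np.sin(y)]])
w=lambda u,v,z:S.T@(plane("wrist",(230+u*.35,v*.35),z,st)-O)
for n,u,v,z in [("bar- front",403,347,.076),("bar- back",403,388,.076),("bar+ front",117,343,.076),("plate back R",470,407,.1),("plate front R",470,435,.1),("plate front L",37,432,.1),("plug",264,125,.102),("crank front",265,248,.062)]:print(n,w(u,v,z))
E
```

```text
bar- front [ 0.0247 -0.0384]
bar- back [ 0.0137 -0.0386]
bar+ front [0.0253 0.0365]
plate back R [ 0.0092 -0.0522]
plate front R [ 0.0023 -0.0523]
plate front L [0.0024 0.0529]
plug [ 0.0773 -0.0018]
crank front [ 0.0526 -0.002 ]
```

Request:
play_rows(
  increments=[
    [[0.4,0.2,0,0,0,0.005,-1],[0.8,0.37,0,0,0,0.005,-1],[0.89,0.37,0.1,0,0,0.005,-1],[0.89,0.37,0.4,0,0,0.005,-1],[0.89,0.37,0.7,0,0,0.005,-1],[0.89,0.37,0.7,0,0,0.005,-1],[0.89,0.37,0.7,0,0,0.005,-1]],
  ],
)

```text
time: 17.15
position: [0.5699, -0.1481, 0.1952]
tool_rot: [-2.136, -2.303, 0.001]
ft_force: [-0.2, -0.9, 1.7]
grip_width: 0.002
grip_force: 0.0
```

```bash
python3 g.py .024 -.04 .147
```

```text
17.15 ft [-0.2476 -0.9389  1.6505] yaw 4.3127515741153015 zaxis [-0.001   0.0001 -1.    ]
TCP stand [ 0.0241 -0.0397] 0.19523392575364718
to tgt (tool) [-0.0001  0.0003  0.0482]
```

Request:
play_rows(
  increments=[
    [[0,0,0.3,0,0,0,-1],[0,0,0.45,0,0,0,-1],[0,0,0.48,0,0,0,-1],[0,0,0.52,0,0,0,-1],[0,0,0.56,0,0,0,-1],[0,0,0.6,0,0,0,-1],[0,0,0.63,0,0,0,-1],[0,0,0.63,0,0,0,-1]],
  ],
)

```text
time: 17.95
position: [0.5715, -0.1501, 0.1343]
tool_rot: [2.136, 2.298, 0.003]
ft_force: [-2.8, -1.4, 7.5]
grip_width: 0.005
grip_force: 0.0
```

```bash
python3 g.py .024 -.0327 .1213
```

```text
17.95 ft [-2.7675 -1.3722  7.5025] yaw 4.19096786134684 zaxis [ 0.0043 -0.0014 -1.    ]
TCP stand [ 0.022  -0.0412] 0.13429647681425755
to tgt (tool) [ 0.0021 -0.0086  0.013 ]
```

Request:
play_rows(
  increments=[
    [[0.01,-0.01,0.03,0,0,0,-1],[0.01,-0.03,0.06,0,0,0,-1],[0.01,-0.05,0.09,0,0,0,-1],[0.01,-0.075,0.115,0,0,0,-1],[0.01,-0.095,0.13,0,0,0,-1],[0.01,-0.115,0.142,0,0,0,-1],[0.01,-0.115,0.142,0,0,0,-1]],
  ],
)

```text
time: 18.65
position: [0.5617, -0.1496, 0.1193]
tool_rot: [2.133, 2.297, 0.007]
ft_force: [6.4, -1.2, -0.9]
grip_width: 0.008
grip_force: 2.3
```

```bash
python3 g.py .024 -.0253 .1164
```

```text
18.65 ft [ 6.3902 -1.1992 -0.8548] yaw 4.244023518460975 zaxis [ 0.0084 -0.0017 -1.    ]
TCP stand [ 0.0232 -0.0314] 0.11929894937118965
to tgt (tool) [ 0.0008 -0.0062  0.0028]
```

Request:
play_rows(
  increments=[
    [[0,-0.02,0.015,0,0,0,-1],[0,-0.04,0.025,0,0,0,-1],[0,-0.055,0.03,0,0,0,-1],[0,-0.07,0.03,0,0,0,-1],[0,-0.08,0.03,0,0,0,-1],[0,-0.08,0.03,0,0,0,-1]],
  ],
)

```text
time: 19.25
position: [0.5539, -0.1494, 0.1161]
tool_rot: [2.132, 2.298, 0.008]
ft_force: [7.4, -0.5, -2.0]
grip_width: 0.01
grip_force: 3.0
```

```bash
python3 g.py .024 -.0253 .1164
```

```text
19.25 ft [ 7.3824 -0.5062 -2.0193] yaw 4.273856889506913 zaxis [ 0.0085 -0.0009 -1.    ]
TCP stand [ 0.0239 -0.0238] 0.11605189400058588
to tgt (tool) [ 0.0001  0.0015 -0.0003]
```

Request:
play_rows(
  increments=[
    [[0,-0.015,0.01,0,0,0,-1],[0,-0.03,0.015,0,0,0,-1],[0,-0.045,0.015,0,0,0,-1],[0,-0.045,0.015,0,0,0,-1]],
  ],
)

```text
time: 19.65
position: [0.5491, -0.1496, 0.1141]
tool_rot: [2.133, 2.298, 0.007]
ft_force: [7.4, -0.6, -3.9]
grip_width: 0.004
grip_force: 3.2
```

```bash
python3 g.py .024 -.0253 .1164
```

```text
19.65 ft [ 7.4267 -0.6499 -3.9383] yaw 4.270544498709985 zaxis [ 0.0077 -0.0007 -1.    ]
TCP stand [ 0.0241 -0.0189] 0.11408861453958294
to tgt (tool) [-0.0001  0.0064 -0.0023]
```

Request:
play_rows(
  increments=[
    [[0,-0.015,0,0,0,0,-1],[0,-0.03,0,0,0,0,-1],[0,-0.045,0,0,0,0,-1],[0,-0.045,0,0,0,0,-1]],
  ],
)

```text
time: 20.05
position: [0.5477, -0.1495, 0.1148]
tool_rot: [2.128, 2.295, 0.015]
ft_force: [15.3, 0.4, -8.2]
grip_width: 0.004
grip_force: 6.6
```

```bash
python3 g.py .024 -.0253 .1164
```

```text
20.05 ft [15.3181  0.4472 -8.242 ] yaw 4.316457628551254 zaxis [ 0.015  -0.001  -0.9999]
TCP stand [ 0.0243 -0.0175] 0.11476999239866026
to tgt (tool) [-0.0003  0.0078 -0.0015]
```

Request:
play_rows(
  increments=[
    [[0,-0.015,0,0,0,0,-1],[0,-0.025,0,0,0,0,-1],[0,-0.025,0,0,0,0,-1]],
  ],
)

```text
time: 20.35
position: [0.5472, -0.1494, 0.1153]
tool_rot: [2.125, 2.293, 0.019]
ft_force: [20.4, 0.5, -11.0]
grip_width: 0.005
grip_force: 8.6
```

```bash
python3 g.py .024 -.035 .125
```

```text
20.35 ft [ 20.4396   0.502  -10.9813] yaw 4.346362507480876 zaxis [ 0.0196 -0.0012 -0.9998]
TCP stand [ 0.0244 -0.017 ] 0.11529826435607862
to tgt (tool) [-0.0005  0.0182 -0.0093]
```

Request:
play_rows(
  increments=[
    [[0,0.1,0,0,0,0,-1],[0,0.22,0,0,0,0,-1],[0,0.22,-0.4,0,0,0,-1],[0,0.2,-0.8,0,0,0,-1],[0,0.1,-1,0,0,0,-1],[0,0.1,-1,0,0,0,-1]],
  ],
)

```text
time: 20.95
position: [0.5501, -0.1505, 0.2169]
tool_rot: [2.136, 2.298, 0.003]
ft_force: [0.4, -0.5, -0.4]
grip_width: 0.004
grip_force: 0.0
```

Request:
play_rows(
  increments=[
    [[-0.3,-0.1,-0.5,0,0,0,-1],[-0.7,-0.2,-0.5,0,0,0,-1],[-0.9,-0.2,-0.5,0,0,0,-1],[-0.9,-0.2,-0.5,0,0,0,-1],[-0.9,-0.2,-0.5,0,0,0,-1]],
  ],
)

```text
time: 21.45
position: [0.5354, -0.2405, 0.2618]
tool_rot: [-2.137, -2.299, 0.001]
ft_force: [0.8, 0.5, -0.6]
grip_width: 0.001
grip_force: 0.0
```

```bash
python3 g.py -.0655 -.0034 .264;python3 - <<'E'
from h import *
s=ctrl.get_state();w=ctrl.get_image("wrist");cv2.imwrite("pics/w7.png",w[:,:,::-1])
O=np.array([.532,-.175]);y=np.radians(4.2);S=np.array([[-np.sin(y),-np.cos(y)],[np.cos(y),-np.sin(y)]])
c=ctrl.get_calibration("wrist");f=240/np.tan(np.radians(c["vertical_fov"]/2));T=c["T_tool_cam"];A=Ro.from_rotvec(s["tool_rot"]).as_matrix()
def px(x,yy,z):
    p=T[:3,:3].T@(A.T@(np.r_[O+S@[x,yy],z]-s["position"])-T[:3,3]);r=np.hypot(*p[:2]);return np.array([c["cx"],c["cy"]])+p[:2]/r*f*np.arctan2(r,p[2])
g=cv2.cvtColor(w,cv2.COLOR_RGB2GRAY)
print("expected upright top",px(.024,.006,.108),px(.024,-.006,.108),px(.013,0,.108),"level ends",px(.018,.038,.076),px(.018,-.038,.076),"plate",px(.008,0,.1),"plug",px(.077,0,.102))
u0,v=px(.022,0,.108).astype(int)
for dv in(-8,-4,0,4):print(v+dv,g[v+dv,u0-50:u0+51:4])
E
```

```text
21.45 ft [ 0.7733  0.5319 -0.5607] yaw 4.1923245372100935 zaxis [-0.0026  0.0017 -1.    ]
TCP stand [-0.0655  0.0014] 0.26175102733002065
to tgt (tool) [ 0.      0.0048 -0.0023]
expected upright top [315.8905 118.5421] [334.2679 118.5554] [325.0717 135.0527] level ends [273.9775 130.1363] [376.2254 130.2169] plate [325.0743 142.6388] plug [325.0972  43.6983]
113 [64 65 63 67 64 64 61 67 68 65 66 69 77 84 74 70 68 74 78 73 81 69 69 68
 67 68]
117 [ 63  62  60  62  65  68  66  66  64 100 113 122 132 178 195 179  66  75
  78  72  73  68  71  66  74  72]
121 [ 63  61  62  67  62  64  68  68  72 130 133 141 137 104 124  80  74  84
  73  77  76  71  71  69  69  68]
125 [ 62  63  63  57  64  64  66  67  73 128 130 133 140 101 128 102  99  77
  74  70  79  71  67  72  67  67]
```

The bar is nearly upright, but the finger met the stub and the top end is still a few mm short. I'll nudge that end from the +y side up to the stop.

```bash
python3 g.py .024 .042 .162
```

```text
21.5 ft [ 0.0036  0.294  -0.0551] yaw 4.30135679087118 zaxis [-0.0022  0.0019 -1.    ]
TCP stand [-0.0645  0.001 ] 0.26189619910504613
to tgt (tool) [ 0.0884 -0.0406  0.1002]
```

Request:
play_rows(
  increments=[
    [[0.4,-0.2,0,0,0,0,-1],[0.8,-0.4,0,0,0,0,-1],[0.9,-0.41,0.4,0,0,0,-1],[0.9,-0.41,0.8,0,0,0,-1],[0.9,-0.41,1,0,0,0,-1],[0.9,-0.41,1,0,0,0,-1],[0.9,-0.41,1,0,0,0,-1]],
  ],
)

```text
time: 22.2
position: [0.4885, -0.153, 0.1635]
tool_rot: [-2.135, -2.303, 0.0]
ft_force: [0.1, -0.7, 1.4]
grip_width: 0.006
grip_force: 0.0
```

Request:
play_rows(
  increments=[
    [[0,0.08,0,0,0,0,-1],[0,0.14,0,0,0,0,-1],[0,0.18,0,0,0,0,-1],[0,0.21,0,0,0,0,-1],[0,0.23,0,0,0,0,-1],[0,0.23,0,0,0,0,-1]],
  ],
)

```text
time: 22.8
position: [0.5104, -0.1528, 0.1635]
tool_rot: [-2.137, -2.3, 0.002]
ft_force: [-4.6, 0.2, 3.8]
grip_width: 0.002
grip_force: 2.4
```

```bash
python3 g.py .024 .0175 .162
```

```text
22.8 ft [-4.6442  0.2478  3.8398] yaw 4.203003009346026 zaxis [-0.0023  0.     -1.    ]
TCP stand [0.0238 0.0199] 0.16347426168734502
to tgt (tool) [0.0002 0.0024 0.0015]
```

Contact; it's turning. I'll go on to the stop.

Request:
play_rows(
  increments=[
    [[0,0.015,0,0,0,0,-1],[0,0.03,0,0,0,0,-1],[0,0.045,0,0,0,0,-1],[0,0.06,0,0,0,0,-1],[0,0.06,0,0,0,0,-1]],
  ],
)

```text
time: 23.3
position: [0.5153, -0.1524, 0.1634]
tool_rot: [-2.136, -2.299, 0.005]
ft_force: [-9.7, 0.1, 8.4]
grip_width: 0.006
grip_force: 4.8
```

```bash
python3 g.py .024 .0175 .162
```

```text
23.3 ft [-9.6818  0.147   8.3651] yaw 4.18945376118263 zaxis [-0.0048  0.0001 -1.    ]
TCP stand [0.0237 0.015 ] 0.1633754025990303
to tgt (tool) [ 0.0003 -0.0024  0.0014]
```

Request:
play_rows(
  increments=[
    [[0,0.015,0,0,0,0,-1],[0,0.03,0,0,0,0,-1],[0,0.03,0,0,0,0,-1]],
  ],
)

```text
time: 23.6
position: [0.5158, -0.1524, 0.1633]
tool_rot: [-2.134, -2.294, 0.011]
ft_force: [-17.5, 0.6, 14.2]
grip_width: 0.004
grip_force: 8.6
```

Request:
play_rows(
  increments=[
    [[0,-0.1,0,0,0,0,-1],[0,-0.2,0,0,0,0,-1],[0,-0.2,-0.5,0,0,0,-1],[0,-0.1,-1,0,0,0,-1],[-0.4,0.1,-1,0,0,0,-1],[-0.9,0.14,-1,0,0,0,-1],[-0.9,0.14,-1,0,0,0,-1],[-0.9,0.14,-1,0,0,0,-1]],
  ],
)

```text
time: 24.4
position: [0.5405, -0.242, 0.2629]
tool_rot: [2.141, 2.298, 0.001]
ft_force: [-0.4, 1.3, 0.4]
grip_width: 0.006
grip_force: 0.0
```

```bash
python3 g.py -.0655 -.0034 .264;python3 - <<'E'
from h import *
s=ctrl.get_state();w=ctrl.get_image("wrist");cv2.imwrite("pics/w8.png",w[:,:,::-1])
O=np.array([.532,-.175]);y=np.radians(4.2);S=np.array([[-np.sin(y),-np.cos(y)],[np.cos(y),-np.sin(y)]])
c=ctrl.get_calibration("wrist");f=240/np.tan(np.radians(c["vertical_fov"]/2));T=c["T_tool_cam"];A=Ro.from_rotvec(s["tool_rot"]).as_matrix()
def px(x,yy,z):
    p=T[:3,:3].T@(A.T@(np.r_[O+S@[x,yy],z]-s["position"])-T[:3,3]);r=np.hypot(*p[:2]);return np.array([c["cx"],c["cy"]])+p[:2]/r*f*np.arctan2(r,p[2])
g=cv2.cvtColor(w,cv2.COLOR_RGB2GRAY)
print("expected",px(.024,.006,.108),px(.024,-.006,.108),"plate back",px(.008,0,.1),"plate seam",px(0,0,.1),"plug",px(.077,0,.102))
u0,v=px(.022,0,.108).astype(int)
for dv in(0,4,8):print(v+dv,g[v+dv,u0-20:u0+21:2])
_,m=cv2.threshold(g[:,:],60,255,cv2.THRESH_BINARY_INV)
up=px(.077,0,.102).astype(int);n,_,st,ct=cv2.connectedComponentsWithStats(m[up[1]-15:up[1]+16,up[0]-15:up[0]+16].copy());print("plug",up,[(st[i,4],ct[i]+up-15) for i in range(1,n)])
E
```

```text
24.4 ft [-0.4277  1.2557  0.3693] yaw 4.057301888151319 zaxis [ 0.0006 -0.     -1.    ]
TCP stand [-0.0674 -0.0036] 0.2629321565844148
to tgt (tool) [ 0.0019 -0.0002 -0.0011]
expected [307.2069 115.4375] [325.5086 115.3155] plate back [316.6753 139.4278] plate seam [316.721  151.0492] plug [316.411   41.0505]
118 [ 64  66  63  66  64  66  68 122 140 143 137 140 142 144 141 105  75  70
  75  75  78]
122 [ 62  62  69  64  67  62  67 125 136 137 137 137 138 141 140 115  73  73
  79  75  78]
126 [ 73  73  73  73  70  67  78 121 132 132 135 137 136 136 136 110  72  80
  77  76  72]
plug [316  41] [(np.int32(223), array([318.2601,  40.722 ]))]
```

```bash
python3 -c "
from bench import ctrl
print(ctrl.close_job())"
```

```text
the job is handed in; nothing more can be done
None
```

The engine is docked fully home with the T through its slot, the latch is turned upright behind the plate, and the job is handed in at about 24 s; by my last wrist-camera check the engine was within about 1 mm of home, and the judge returned no verdict.

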